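# Show the amber ball to the evidence camera from two sides

### The job

The loose amber ball lying in the shallow dish has to be photographed from two sides by the evidence camera. Lift the dish by its handle and hold it level so that the ball is in the middle of the picture at the camera's focus distance, with the handle pointing straight away from the lens, and keep it still there for a good second; then turn the dish a quarter turn, either way round, and bring the ball to the same spot in front of the lens, so that the handle now points squarely to one side of the picture. The ball must stay in the middle of the dish all the time and must not be touched, nothing else on the table is disturbed, and you finish still holding the dish up there, level and steady, for the second picture.

Things in the scene. Friction and masses are not known exactly. Their poses are not given: they have to be found in the camera images.
- dish_handle (a point): Grip point of the dish: middle of its one straight black handle, half-way up. The handle is a level bar 64 mm long, 16 mm wide, 22 mm high with flat upright sides; its middle is 98 mm out from the dish's middle and 27 mm above the dish's underside (its near end 66 mm out). x points level along the handle, away from the dish's middle; z up.
- dish_middle (a point): Point on the centre line of the dish, 25 mm above its underside, where the ball's centre lies; axes as dish_handle. Shallow round white plate, 123 mm across, rim 20 mm high, flat on the table, 0.11 kg. Its hollow floor rises from the middle at 4 degrees for 20 mm, then more steeply: the ball stays in the middle if the dish is kept level and moved smoothly.
- ball_center (a point): Centre of the loose amber ball, 38 mm across, about 0.03 kg, that lies free in the middle of the dish. Its axes mean nothing.
- camera: Fixed black evidence camera on a post with a 150 mm square base plate; highest part 229 mm up; ring light 92 mm across round the lens. Origin on the table under the stand; x points level the way the lens looks, y to the left as seen from behind the camera, z up. The lens axis is level, 170 mm above the table, over the x axis. Place and direction vary.
- lens_front (a point): Middle of the lens at the front of the ring light, 96 mm ahead of the camera's origin and 170 mm above the table; axes as the camera's (x the way the lens looks).
- focus_point (a point): The point on the lens axis at the camera's focus distance, 180 mm in front of lens_front and 170 mm above the table, where the ball's centre has to be for both pictures; nothing is there, it is empty air. Axes as the camera's (x points straight away from the lens).
- horse: Brass horse figurine on a wooden plinth 85 x 40 mm, 112 mm high; bystander. Origin at the centre of its underside.
- medicine: White plastic medicine jar with a screw cap, 52 mm across, 92 mm high; bystander. Origin at the centre of its underside.
- bowl: Carved black obsidian bowl, 116 mm across, 46 mm high; bystander. Origin at the centre of its underside.

How it is judged (in metres and radians):
On the way, in this order (a step that is already met when the one before it is completed fails the run):
1. first picture: the dish is held level and still by the fingers, the ball in its middle and at the focus point, the handle pointing straight away from the lens (x of ball_center in the frame of focus_point between -0.03 and 0.03 m and y of ball_center in the frame of focus_point between -0.025 and 0.025 m and z of ball_center in the frame of focus_point between -0.025 and 0.025 m and contact force between the fingers and dish above 1 N and contact force between dish and camera below 0.2 N and angle between dish_middle's own z axis and vertical below 0.09 rad and horizontal distance between ball_center and dish_middle below 0.014 m and linear speed of dish below 0.03 m/s and angle between the x axis of dish_middle and the x axis of camera, either way round below 0.2 rad and x of dish_handle in the frame of camera above 0.32 m), for 0.8 s.
2. second picture: after a quarter turn the ball is at the focus point again, the handle pointing squarely to one side (x of ball_center in the frame of focus_point between -0.03 and 0.03 m and y of ball_center in the frame of focus_point between -0.025 and 0.025 m and z of ball_center in the frame of focus_point between -0.025 and 0.025 m and contact force between the fingers and dish above 1 N and contact force between dish and camera below 0.2 N and angle between dish_middle's own z axis and vertical below 0.09 rad and horizontal distance between ball_center and dish_middle below 0.014 m and linear speed of dish below 0.03 m/s and angle between the x axis of dish_middle and the y axis of camera, either way round below 0.2 rad), for 0.4 s.
At the end, for the whole second after the job is handed in: The fingers still hold the dish in the air, touching nothing else: level within 5 degrees, still, the ball within 14 mm of the dish's middle and within 25 mm (30 mm near and far) of the focus point, the handle within 11 degrees of square to the lens axis; the first picture came before (all of step 2 and angular speed of dish below 0.15 rad/s); the arm keeps its last pose, push and grip.
It fails at once if the ball rolls more than 30 mm from the dish's middle (distance between ball_center and dish_middle above 0.03 m).
It fails at once if the robot touches the ball (contact force between any of the fingers, the arm and ball above 0.3 N).
It fails at once if the dish is tipped by more than 15 degrees (angle between dish_middle's own z axis and vertical above 0.26 rad).
It fails at once if the camera is knocked (contact force between any of the arm, the fingers, dish and camera above 3 N).
It fails at once if a bystander is moved by more than 20 mm (distance of any of horse, medicine, bowl from where it was at the start of the episode above 0.02 m).
It also fails if it takes over 61 s, if anything falls off the work surface, if the arm or the gripper's body presses on something with over 40 N, if the wrist force passes 120 N, or if a joint passes its speed limit or range.

### The arm

A 6-joint arm with a two-finger parallel gripper is mounted at the origin on the work surface. World frame = base frame: x ahead of the robot, y to its left, z up, the work surface at z = 0. Lengths are in mm, angles in rad, forces in N, time in s.
With the tool pointing down it reaches from about 400 to 925 mm from the base axis. Payload 12.5 kg.
Tool frame: the origin (TCP) lies where the fingers leave the gripper's body, on its centre line; the fingertips stand 78 mm ahead of it and the grasp point (between the pads) lies 59 mm ahead of it (env.tip_extent is the distance from the TCP to the fingertips, in mm); z points along the fingers, y is the direction in which the jaws open and shut (so a half turn about z gives the same grasp; the last joint's range is limited). The gripper opens to 95 mm and grips with 3 to 60 N. Pads are 20 mm wide; open, the fingers measure 119 mm over their backs; the gripper's body (75 mm by 180 mm) begins 59 mm behind the grasp point.
Start: joints at [-0.106, 0.491, 1.559, -0, 1.092, -0.106], TCP at [625.01, 0.022, 292.261] pointing down, gripper open.
Joint ranges: [-3.1, 3.1], [-0.84, 2.19], [0.05, 2.79], [-1.13, 4.28], [0.06, 2.93], [-2.69, 2.69]. Speed limits (rad/s): [2.22, 2.22, 2.79, 3.14, 3.14, 3.14].

### API

Orientations are given as [roll, pitch, yaw] about the fixed x, y, z axes, in that order (R = Rz(yaw) Ry(pitch) Rx(roll)).
In Python, from cell import env gives the robot as it stands. The module is installed in compiled form; this text tells all that it offers.
- The arm moves only by the tool play_rows, never from a script. Its argument "targets" is a list of rows, each an object with "linear": the shift along the tool's x, y, z in mm, a list of three; "turn": the turn about the tool's z in rad. A call has 1 to 20 rows; each row is the pose to reach, as a shift and turn from the pose commanded when the call began, along the tool's axes at that moment; what a row does not reach only later rows make up. A row lasts 1/8 s, in which the tool goes at most 62.5 mm and 10.7 degrees, less where a joint would pass 70% of its speed; a pose out of reach is approached as far as the arm can. A call with a gripper value outside its range is refused whole. "hand" is the finger opening in mm, from 0 to 95.1, set as the call begins (left out, the last holds). The fingers move at their own pace and stop on an object; the grip force is fixed at half the most. Time passes only in rows, so rows that repeat a pose let the fingers close. It gives the time, the measured TCP pose, the force and the opening at its end, in the units of the state.
- env.state(): the state, without advancing time (a new reading comes with each control period).
- env.read_camera(name): name is "scene" or "side" or "wrist"; returns (picture, depth): 384x512x3 uint8, red, green, blue; 384x512 float32, mm along the optical axis (not along the pixel's ray), 0 where there is no reading.
- env.camera_params(name): a dict with "fx", "fy", "cx", "cy" (pixels), "R" (3x3) and "t" (3): a world point X has camera coordinates R X + t. Camera axes: x right, y down, z forward; pixel columns grow to the right and rows downward; lengths in mm; the calibration is good to about 2 mm. The wrist camera is an equidistant fisheye: a pixel r from the principal point sees the ray r / f radians off the axis. A picture is of the moment at which its call begins: read the wrist's pose just before it. camera_params takes no time and is no camera call; for the wrist camera it gives the pose at the moment of the call.
- env.job_done(): hands the job in, once; it reports no verdict.
The state is a dict: "t": time; "joints": joint angles; "qvel": joint speeds; "tau": joint torques, N m; "eef_pos": TCP position; "tcp_rot": TCP orientation; "ft_force": force on the tool from outside, world axes, zero at the start; "moment": the same for the moment, N m; "opening": opening from 0.0 (shut) to 1.0 (fully open).
Only numpy, scipy, OpenCV 4.12 (cv2) and the standard library are available. Lean on these libraries where they do the work, as an engineer would, in place of code of your own. Each camera call takes 0.05 s, during which the arm holds its last target.

## Working session

There is one attempt and no reset: what is moved stays moved. The work goes in short steps, Python scripts to look and compute and a tool call to move; the robot and the scene stay as the last step left them, time stands still between calls to the robot, and variables do not carry over. Pictures are saved under pics/ and viewed, and the job is handed in when it is done.

Besides the shell and the picture viewer there is one more tool, called after ">>>" in YAML: its name, and indented under it one key for each argument. play_rows: Moves the arm, as the interface text tells. Its arguments: {"type":"object","properties":{"targets":{"type":"array","items":{"type":"object","properties":{"linear":{"type":"array","items":{"type":"number"}},"turn":{"type":"number"}}}},"hand":{"type":"number"}},"required":["targets"]}

```bash
mkdir -p pics; cat > h.py <<'E'
import numpy as np, cv2
from cell import env
def snap(n,tag):
    p=env.camera_params(n); im,d=env.read_camera(n)
    cv2.imwrite(f'pics/{tag}.png',im[:,:,::-1]); np.savez(f'{tag}.npz',im=im,d=d,**{k:np.array(v) for k,v in p.items()})
    return im,d,p
E
python3 - <<'E'
from h import *
for n in ['scene','side','wrist']:
    im,d,p=snap(n,n+'0'); print(n,p)
print(env.state())
E
```

```text
scene {'fx': 399.07770998195383, 'fy': 399.07770998195383, 'cx': 253.1974321134294, 'cy': 192.00840440189882, 'R': array([[-0.87565344,  0.48290748, -0.00560516],
       [ 0.39322394,  0.70619675, -0.58877932],
       [-0.28036759, -0.51777072, -0.80827439]]), 't': array([ 517.80577185, -144.54499959, 1231.12448084])}
side {'fx': 442.5423676517434, 'fy': 442.5423676517434, 'cx': 262.31190832990524, 'cy': 194.357693883509, 'R': array([[ 0.78490556, -0.61946187, -0.01379331],
       [-0.47000586, -0.58073244, -0.66471371],
       [ 0.40375457,  0.52822043, -0.74697083]]), 't': array([-449.68311588,  318.81879522, 1138.72745329])}
wrist {'fx': 297.3186396354542, 'fy': 297.3186396354542, 'cx': 253.53985156084968, 'cy': 193.76432407224664, 'R': array([[ 9.99999912e-01, -3.55301927e-04, -2.23580706e-04],
       [-2.90849600e-04, -9.70447862e-01,  2.41310719e-01],
       [-3.02711581e-04, -2.41310632e-01, -9.70447880e-01]]), 't': array([-623.74475619,  -27.39520961,  389.16176869])}
{'t': 0.15, 'joints': array([-1.05608630e-01,  4.91392074e-01,  1.55929812e+00,  2.02588787e-06,
        1.09167407e+00, -1.05617280e-01]), 'qvel': array([-1.58448736e-03, -8.94892894e-04, -2.65391001e-04, -1.12024347e-05,
       -2.64836239e-03, -1.37894510e-03]), 'tau': array([ 3.16444048e-04, -6.12899423e+01, -2.58276522e+01,  6.91918633e-02,
        4.73701756e-02, -5.07232733e-05]), 'eef_pos': array([6.24894871e+02, 2.88244452e-02, 2.91817897e+02]), 'tcp_rot': array([-3.14082554e+00, -8.31302553e-05,  1.57080401e+00]), 'ft_force': array([1.10960537, 0.16489058, 0.58971367]), 'moment': array([0.01992135, 0.06256299, 0.0548628 ]), 'opening': 1.0016941010483602}
```

View pics/scene0.png

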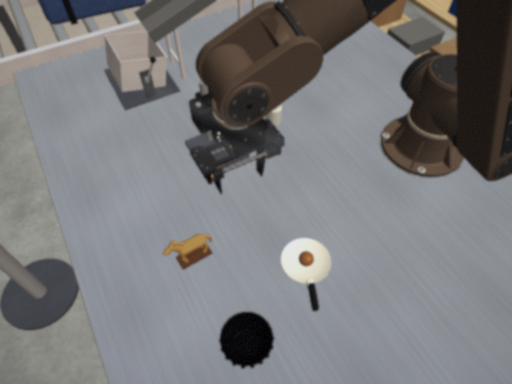

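View pics/side0.png

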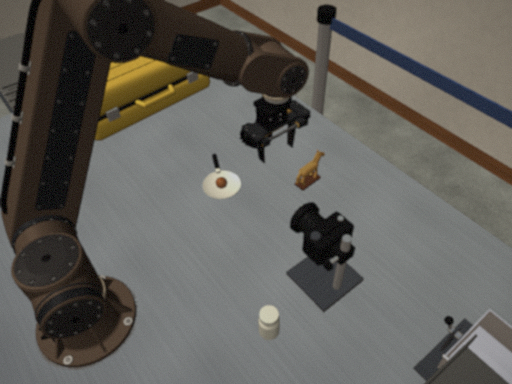

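View pics/wrist0.png

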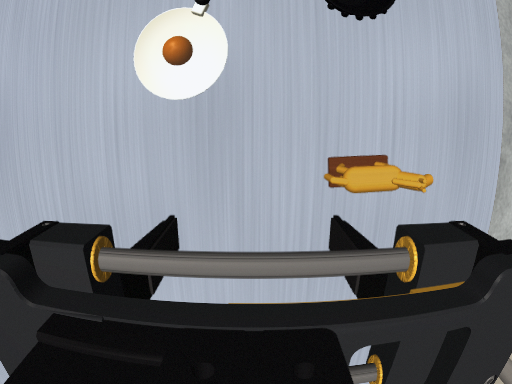

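The scene picture shows the dish at (306,260) with its handle toward (313,300), the bowl at (246,340) and the horse at (190,248). The side picture shows the camera's base plate at (325,282), its lens facing up-left at (305,220), and the jar at (268,322). The wrist picture shows the dish at (180,53).

```bash
cat >> h.py <<'E'
def load(tag): return dict(np.load(tag+'.npz'))
def rays(p,uv,fish=False):
    uv=np.asarray(uv,float).reshape(-1,2)
    x=(uv[:,0]-p['cx'])/p['fx']; y=(uv[:,1]-p['cy'])/p['fy']
    if fish:
        r=np.hypot(x,y)+1e-12; dc=np.c_[np.sin(r)*x/r,np.sin(r)*y/r,np.cos(r)]
    else: dc=np.c_[x,y,np.ones_like(x)]
    R=p['R']; return -R.T@p['t'], dc@R
def onz(p,uv,z,fish=False):
    c,d=rays(p,uv,fish); return c+d*((z-c[2])/d[:,2])[:,None]
def cloud(p,fish=False):
    d=p['d']; v,u=np.nonzero(d>0); z=d[v,u]
    if fish:
        c,r=rays(p,np.c_[u,v],True); zc=r@p['R'][2]; return c+r*(z/zc)[:,None],u,v
    c,r=rays(p,np.c_[u,v]); return c+r*z[:,None],u,v
E
python3 - <<'E'
from h import *
for tag in ['scene0','side0','wrist0']:
    p=load(tag);f=tag[0]=='w'; hsv=cv2.cvtColor(p['im'],cv2.COLOR_RGB2HSV); im=p['im'].astype(int)
    for name,m,z in [('amber',(hsv[...,1]>130)&(hsv[...,0]<20)&(hsv[...,2]>60),25),('black',hsv[...,2]<45,27),('white',(hsv[...,1]<60)&(hsv[...,2]>200),18)]:
        n,l,s,c=cv2.connectedComponentsWithStats(m.astype(np.uint8))
        for i in range(1,n):
            if 30<s[i,4]<12000: 
                X=onz(p,c[i],z,f)[0]; print(tag,name,s[i],c[i].round(1),X.round(0))
p=load('side0');X,u,v=cloud(p)
m=(u>270)&(u<375)&(v>190)&(v<312)
for a in range(0,240,10):
    k=m&(X[:,2]>=a-5)&(X[:,2]<a+5)
    if k.sum(): print(a,k.sum(),X[k].min(0).round(),X[k].max(0).round())
E
```

```text
scene0 amber [165 235  45  32 721] [190.1 249.5] [771.  -1.  25.]
scene0 amber [301 253  12  12 108] [306.1 258.4] [531. 160.  25.]
scene0 black [ 62   0  14  23 144] [69.2 10.7] [  764. -1257.    27.]
scene0 black [362   0  33  20 327] [375.    6.2] [-353. -666.   27.]
scene0 black [ 402    0  110  178 9557] [467.4  81.1] [-321. -133.   27.]
scene0 black [275   3  23  31 125] [284.   14.7] [   9. -797.   27.]
scene0 black [265  27  13  19  55] [271.3  37.1] [ 133. -687.   27.]
scene0 black [195  67  25  41 317] [207.5  91.9] [ 481. -518.   27.]
scene0 black [229  89  39  33 815] [248.2 105. ] [ 392. -394.   27.]
scene0 black [500 101  12  56 368] [507.2 132.8] [-240.  104.   27.]
scene0 black [193 111  76  37 998] [230.7 130.4] [ 495. -318.   27.]
scene0 black [396 117  24  37 439] [406.6 136.8] [ 40. -33.  27.]
scene0 black [444 151   5  14  32] [446.3 158.3] [-3. 89. 27.]
scene0 black [197 157  14   9  41] [203.4 161.2] [ 621. -246.   27.]
scene0 black [493 157  19  22 208] [503.6 169.1] [-115.  199.   27.]
scene0 black [202 158  31  25 130] [212.4 170. ] [ 612. -203.   27.]
scene
[... 3679 characters left out ...]
2. -349.   86.] [ 563. -305.   95.]
100 20 [ 352. -348.   95.] [ 561. -315.  105.]
110 18 [ 547. -349.  105.] [ 562. -334.  115.]
120 22 [ 547. -348.  115.] [ 561. -330.  125.]
130 15 [ 535. -347.  125.] [ 564. -205.  133.]
140 55 [ 498. -349.  135.] [ 561. -204.  145.]
150 75 [ 498. -351.  145.] [ 568. -194.  155.]
160 140 [ 498. -353.  155.] [ 576. -192.  165.]
170 216 [ 497. -353.  165.] [ 613. -194.  175.]
180 277 [ 497. -353.  175.] [ 614. -184.  185.]
190 408 [ 498. -352.  185.] [ 610. -187.  195.]
200 457 [ 498. -347.  195.] [ 614. -187.  205.]
210 847 [ 498. -348.  205.] [ 614. -185.  215.]
220 285 [ 505. -349.  215.] [ 604. -192.  225.]
230 64 [ 547. -348.  226.] [ 569. -326.  231.]
```

```bash
python3 - <<'E'
from h import *
p=load('side0');X,u,v=cloud(p)
m=(u>280)&(u<370)&(v>245)&(v<312)
h,b=np.histogram(X[m,2],bins=np.arange(-4,30,2));print(list(zip(b,h)))
# dark plate mask by colour
hsv=cv2.cvtColor(p['im'],cv2.COLOR_RGB2HSV)
mk=np.zeros((384,512),np.uint8); k=m&(X[:,2]>11)&(X[:,2]<24); mk[v[k],u[k]]=1
for z0,z1 in[(11,24),(14,22)]:
    k=m&(X[:,2]>z0)&(X[:,2]<z1); r=cv2.minAreaRect(X[k,:2].astype(np.float32)); print(k.sum(),r,cv2.boxPoints(r).round())
# lens front: extreme points along direction, ring
for z0,z1 in [(130,150),(150,190),(190,216)]:
    k=(u>270)&(u<375)&(v>190)&(v<312)&(X[:,2]>z0)&(X[:,2]<z1)
    print(z0,X[k].mean(0).round())
# 
k=(u>285)&(u<375)&(v>190)&(v<312)&(X[:,2]>120)
P=X[k]; 
# candidate direction from plate edges
box=cv2.boxPoints(cv2.minAreaRect(X[m&(X[:,2]>11)&(X[:,2]<24),:2].astype(np.float32)))
for i in range(4):
    e=box[(i+1)%4]-box[i]; e/=np.linalg.norm(e); n=np.array([-e[1],e[0]]); s=(P[:,:2]-box.mean(0))
    print(e.round(3),np.degrees(np.arctan2(e[1],e[0])).round(1),'along',np.percentile(s@e,[0,1,5,50,95,99,100]).round(),'across',np.percentile(s@n,[0,1,50,99,100]).round())
big=cv2.resize(p['im'][180:330,250:400],None,fx=4,fy=4,interpolation=cv2.INTER_CUBIC); cv2.imwrite('pics/camzoom.png',big[:,:,::-1])
E
```

```text
[(np.int64(-4), np.int64(456)), (np.int64(-2), np.int64(973)), (np.int64(0), np.int64(849)), (np.int64(2), np.int64(300)), (np.int64(4), np.int64(59)), (np.int64(6), np.int64(43)), (np.int64(8), np.int64(86)), (np.int64(10), np.int64(342)), (np.int64(12), np.int64(694)), (np.int64(14), np.int64(607)), (np.int64(16), np.int64(212)), (np.int64(18), np.int64(25)), (np.int64(20), np.int64(7)), (np.int64(22), np.int64(1)), (np.int64(24), np.int64(2)), (np.int64(26), np.int64(3))]
1761 ((556.1847534179688, -293.1672058105469), (150.1562042236328, 150.05381774902344), 0.42247363924980164) [[ 481. -219.]
 [ 482. -369.]
 [ 632. -368.]
 [ 631. -218.]]
851 ((555.9595947265625, -293.2162780761719), (148.40855407714844, 149.1654815673828), 89.97309112548828) [[ 481. -367.]
 [ 631. -367.]
 [ 631. -219.]
 [ 481. -219.]]
130 [ 515. -284.  142.]
150 [ 526. -297.  175.]
190 [ 549. -270.  204.]
[ 0.007 -1.   ] -89.6 along [-110. -101.  -93.   -3.   55.   59.   60.] across [-60. -58. -17.  52.  58.]
[1.    0.007] 0.4 along [-60. -58. -57. -17.  41.  52.  58.] across [-60. -59.   3. 101. 110.]
[-0.007  1.   ] 90.4 along [-60. -59. -55.   3.  93. 101. 110.] across [-58. -52.  17.  58.  60.]
[-1.    -0.007] -179.6 along [-58. -52. -41.  17.  57.  58.  60.] across [-110. -101.   -3.   59.   60.]
```

View pics/camzoom.png

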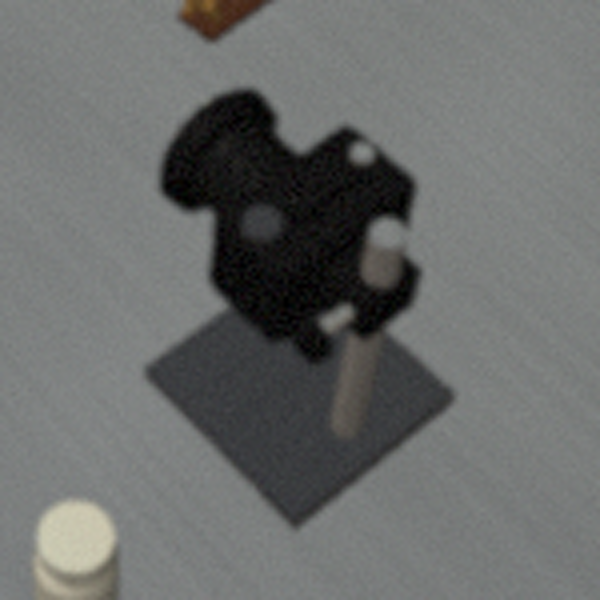

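The camera stands at (556,-293) and looks along +y, so the focus point is about (556,-17,170). The ball is at (530,160), with the handle pointing at about 65.6°. Next I'll hover over the handle.

>>> play_rows:
  targets:
    - {"linear": [20, -5, 5], "turn": 0.04}
    - {"linear": [60, -14, 15], "turn": 0.11}
    - {"linear": [105, -25, 26], "turn": 0.19}
    - {"linear": [150, -36, 40], "turn": 0.27}
    - {"linear": [195, -46, 52], "turn": 0.35}
    - {"linear": [225, -53, 60], "turn": 0.4}
    - {"linear": [240, -56, 65], "turn": 0.42}
    - {"linear": [244, -57, 68], "turn": 0.427}
    - {"linear": [244, -57, 68], "turn": 0.427}
    - {"linear": [244, -57, 68], "turn": 0.427}
  hand: 60

```text
t: 1.4
eef_pos: [568.3, 243.4, 224.4]
tcp_rot: [3.141, -0.0, 1.143]
ft_force: [-0.2, -0.5, 1.2]
opening: 0.631
```

```bash
python3 - <<'E'
from h import *
im,d,p=snap('wrist','wrist1'); snap('scene','scene1'); print(env.state()); print({k:p[k] for k in 'Rt'})
im=cv2.cvtColor(im,cv2.COLOR_RGB2BGR); 
E
```

```text
{'t': 1.5, 'joints': array([ 2.97892349e-01,  5.52946602e-01,  1.64888937e+00, -9.18668994e-05,
        9.39311426e-01,  7.25606194e-01]), 'qvel': array([ 0.00166184, -0.00031609,  0.00096968, -0.00105035,  0.00031136,
        0.00305985]), 'tau': array([ 1.20316353e-01, -6.23615527e+01, -2.30004466e+01,  7.02528516e-02,
       -2.70965102e-02, -8.41416913e-03]), 'eef_pos': array([568.28062983, 243.39937492, 224.50627897]), 'tcp_rot': array([ 3.14121034e+00, -2.39973349e-04,  1.14313674e+00]), 'ft_force': array([-0.79584742, -0.11010682, -0.35333229]), 'moment': array([0.02406312, 0.02886404, 0.00904484]), 'opening': 0.63257262375125}
{'R': array([[ 0.90985554, -0.41492359,  0.00114361],
       [-0.40294938, -0.88293405,  0.24095489],
       [-0.09896814, -0.21969496, -0.97053564]]), 't': array([-415.53909548,  432.16364712,  433.27237457])}
```

View pics/wrist1.png

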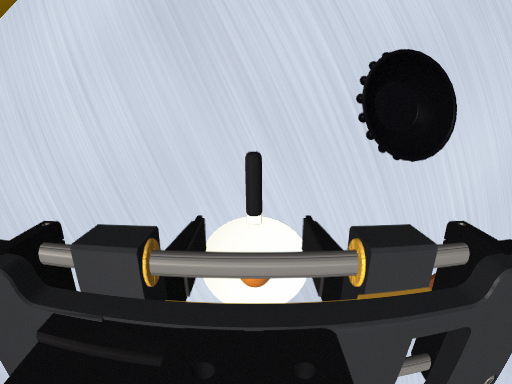

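View pics/scene1.png

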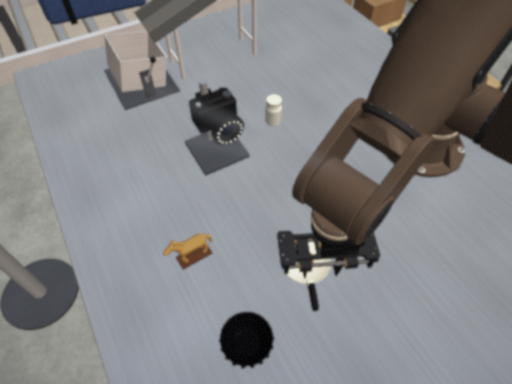

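The wrist picture shows the handle as a black bar at (254,185), almost in line with the tool. In the scene picture the evidence camera is now clear, with its lens ring at (230,131). I'll measure both.

```bash
python3 - <<'E'
from h import *
p=load('wrist1'); hsv=cv2.cvtColor(p['im'],cv2.COLOR_RGB2HSV)
m=(hsv[...,2]<70).astype(np.uint8); m[:140]=0;m[217:]=0;m[:,:235]=0;m[:,275:]=0
v,u=np.nonzero(m); X=onz(p,np.c_[u,v],38,True)[:,:2]
r=cv2.minAreaRect(X.astype(np.float32)); print(r, cv2.boxPoints(r).round(1))
c=X.mean(0); w,V=np.linalg.eigh(np.cov((X-c).T)); a=V[:,1]; a*=np.sign(a[1]); print('c',c,np.degrees(np.arctan2(a[1],a[0])), ((X-c)@a).min(),((X-c)@a).max())
Rz=np.radians(65.5); yaw=1.1431; tx=np.array([np.cos(yaw),np.sin(yaw)]); ty=np.array([np.sin(yaw),-np.cos(yaw)])
e=c-np.array([568.28,243.4]); print('handle centre in tool x,y',e@tx,e@ty)
p=load('scene1'); X,u,v=cloud(p)
k=(u>185)&(u<250)&(v>130)&(v<172)&(X[:,2]>8)&(X[:,2]<20)
r=cv2.minAreaRect(X[k,:2].astype(np.float32)); print(k.sum(),r)
k=(u>214)&(u<245)&(v>114)&(v<146)&(X[:,2]>120)&(X[:,1]>-215)
print('ring',k.sum(),X[k].min(0),X[k].max(0)); r=cv2.minAreaRect(X[k,:2].astype(np.float32)); print(r)
big=cv2.resize(p['im'][70:190,170:300],None,fx=5,fy=5,interpolation=cv2.INTER_CUBIC); cv2.imwrite('pics/camz2.png',big[:,:,::-1])
E
```

```text
((570.427978515625, 249.87783813476562), (62.044734954833984, 14.689480781555176), 65.80525970458984) [[551.  224.6]
 [564.4 218.6]
 [589.8 275.2]
 [576.4 281.2]]
c [570.74448432 250.25190972] 65.79027192589011 -31.492472030811822 30.55058646234782
handle centre in tool x,y 7.2569231509017955 -0.5995132902965166
1400 ((559.9948120117188, -287.36981201171875), (149.9906463623047, 154.06170654296875), 0.7665547728538513)
ring 728 [ 513.58430685 -214.73469463  126.84244714] [ 600.82744373 -178.02578874  217.22084663]
((557.2303466796875, -196.40008544921875), (87.2553482055664, 36.682342529296875), 0.13853195309638977)
```

View pics/camz2.png

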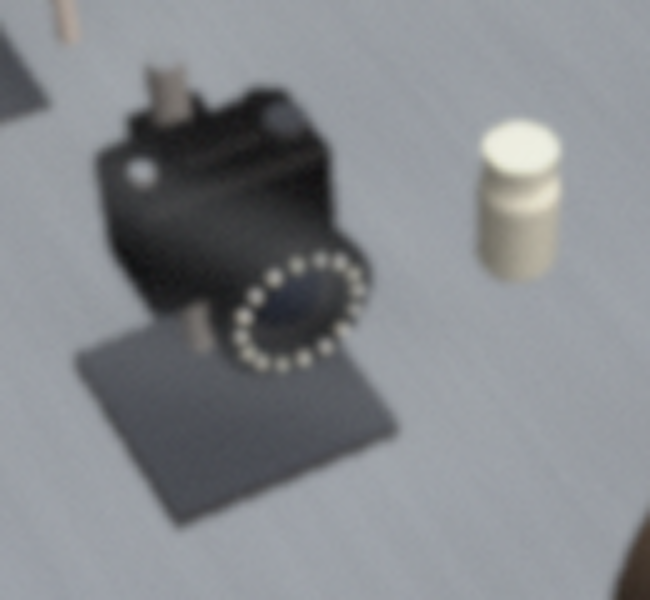

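>>> play_rows:
  targets:
    - {"linear": [1, 0, 10], "turn": -0.005}
    - {"linear": [2, -0.6, 30], "turn": -0.005}
    - {"linear": [2, -0.6, 52], "turn": -0.005}
    - {"linear": [2, -0.6, 75], "turn": -0.005}
    - {"linear": [2, -0.6, 97], "turn": -0.005}
    - {"linear": [2, -0.6, 115], "turn": -0.005}
    - {"linear": [2, -0.6, 127], "turn": -0.005}
    - {"linear": [2, -0.6, 134], "turn": -0.005}
    - {"linear": [2, -0.6, 137.5], "turn": -0.005}
    - {"linear": [2, -0.6, 138], "turn": -0.005}
    - {"linear": [2, -0.6, 138], "turn": -0.005}
  hand: 60

```text
t: 2.88
eef_pos: [568.5, 246.2, 86.7]
tcp_rot: [3.141, -0.001, 1.149]
ft_force: [-0.7, -0.0, 1.0]
opening: 0.629
```

>>> play_rows:
  targets:
    - {"linear": [0, 0, 0], "turn": 0}
    - {"linear": [0, 0, 0], "turn": 0}
    - {"linear": [0, 0, 0], "turn": 0}
    - {"linear": [0, 0, 0], "turn": 0}
  hand: 24

```text
t: 3.38
eef_pos: [568.3, 246.1, 86.3]
tcp_rot: [3.142, -0.0, 1.149]
ft_force: [0.0, -0.9, -0.3]
opening: 0.28
```

```bash
python3 - <<'E'
from h import *
snap('wrist','wrist2'); s=env.state(); print(s['eef_pos'],s['tcp_rot'],s['ft_force'],s['opening']*95.1)
E
```

```text
[568.31402033 246.08798988  86.28357853] [ 3.14146556e+00 -5.25661483e-05  1.14881827e+00] [ 0.13789175 -0.59400533 -0.55747725] 25.185898390590225
```

View pics/wrist2.png

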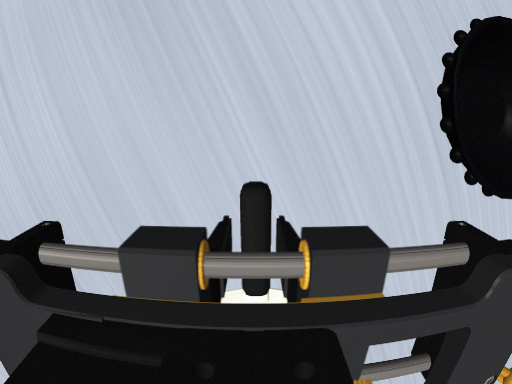

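The wrist picture shows the handle (column 256) centred between the fingers (columns 225 and 286). I'll close in small steps, then grip.

>>> play_rows:
  targets:
    - {"linear": [0, 0, 0], "turn": 0}
    - {"linear": [0, 0, 0], "turn": 0}
  hand: 18

```text
t: 3.68
eef_pos: [568.3, 246.1, 86.2]
tcp_rot: [3.142, 0.0, 1.149]
ft_force: [-0.8, -0.0, 0.5]
opening: 0.191
```

>>> play_rows:
  targets:
    - {"linear": [0, 0, 0], "turn": 0}
    - {"linear": [0, 0, 0], "turn": 0}
  hand: 16

```text
t: 3.92
eef_pos: [568.4, 246.1, 86.3]
tcp_rot: [3.141, -0.0, 1.149]
ft_force: [1.5, 0.1, -0.7]
opening: 0.173
```

>>> play_rows:
  targets:
    - {"linear": [0, 0, 0], "turn": 0}
    - {"linear": [0, 0, 0], "turn": 0}
    - {"linear": [0, 0, 0], "turn": 0}
    - {"linear": [0, 0, 0], "turn": 0}
    - {"linear": [0, 0, 0], "turn": 0}
    - {"linear": [0, 0, 0], "turn": 0}
  hand: 4

```text
t: 4.68
eef_pos: [568.3, 246.1, 86.2]
tcp_rot: [3.142, -0.0, 1.149]
ft_force: [0.8, -0.8, -0.0]
opening: 0.169
```

>>> play_rows:
  targets:
    - {"linear": [0, 0, -0.5], "turn": 0}
    - {"linear": [0, 0, -1.5], "turn": 0}
    - {"linear": [0, 0, -3], "turn": 0}
    - {"linear": [0, 0, -5], "turn": 0}
    - {"linear": [0, 0, -8], "turn": 0}
    - {"linear": [0, 0, -11], "turn": 0}
    - {"linear": [0, 0, -14], "turn": 0}
    - {"linear": [0, 0, -17], "turn": 0}
    - {"linear": [0, 0, -19], "turn": 0}
    - {"linear": [0, 0, -20], "turn": 0}
    - {"linear": [0, 0, -20], "turn": 0}
    - {"linear": [0, 0, -20], "turn": 0}

```text
t: 6.18
eef_pos: [568.3, 246.1, 106.2]
tcp_rot: [-3.142, 0.0, 1.149]
ft_force: [0.2, 0.2, -1.4]
opening: 0.167
```

```bash
python3 - <<'E'
from h import *
for n in ['scene','side']:
    im,d,p=snap(n,n+'3')
p=load('side3'); big=cv2.resize(p['im'][130:230,150:310],None,fx=5,fy=5,interpolation=cv2.INTER_CUBIC); cv2.imwrite('pics/s3z.png',big[:,:,::-1])
s=env.state(); print(s['eef_pos'],s['tcp_rot'],s['ft_force'],s['moment'],s['opening']*95.1)
E
```

```text
[568.27383382 246.09737161 106.13763681] [-3.14155311e+00  9.95320603e-05  1.14881665e+00] [-0.00614139  0.18293624 -1.6401415 ] [ 0.09229213 -0.00244923 -0.04243113] 15.80396991435539
```

View pics/s3z.png

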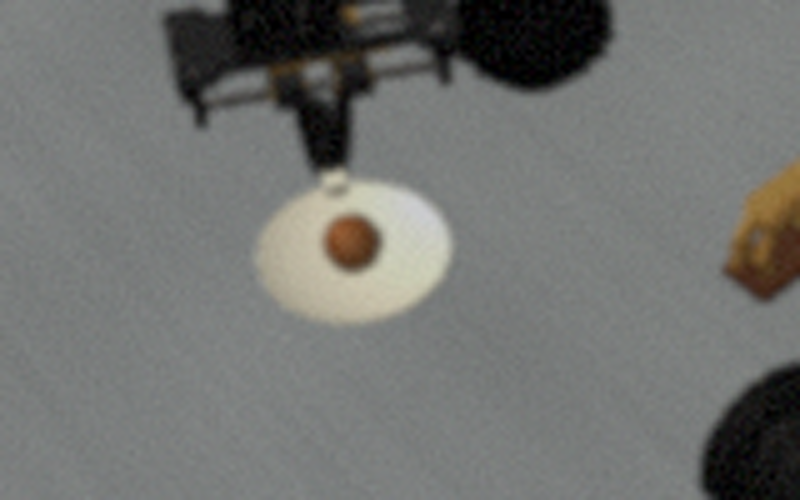

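View pics/scene3.png

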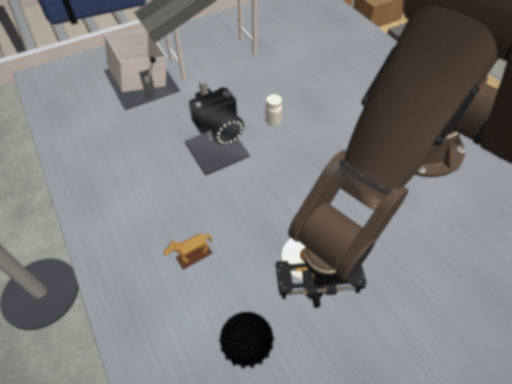

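The side picture shows the dish lifted, with the ball at its centre (zoomed at 352,242). I'll check the tilt.

```bash
cat >> h.py <<'E'
def dish(tag,zc,box,roll=None):
    p=load(tag); hsv=cv2.cvtColor(p['im'],cv2.COLOR_RGB2HSV); X,u,v=cloud(p)
    I=p['im'][v,u].astype(int); H=hsv[v,u]
    inb=(u>box[0])&(u<box[1])&(v>box[2])&(v<box[3])
    k=inb&(H[:,1]<60)&(H[:,2]>150)&(X[:,2]>zc-45)&(X[:,2]<zc+25)
    c=np.median(X[k],0); k&=np.linalg.norm(X[:,:2]-c[:2],axis=1)<75
    A=np.c_[X[k,:2]-c[:2],np.ones(k.sum())]; s=np.linalg.lstsq(A,X[k,2],rcond=None)[0]
    (ccx,ccy),_=cv2.minEnclosingCircle(X[k,:2].astype(np.float32))
    print(tag,'dish n',k.sum(),'centre',np.round([ccx,ccy],1),'slopes xy',s[:2].round(3))
    k=inb&(H[:,1]>110)&(H[:,0]<20)&(H[:,2]>50)&(X[:,2]>zc-30)&(X[:,2]<zc+40)
    uvb=[u[k].mean(),v[k].mean()]; print(' ball px',np.round(uvb,1),k.sum(),'at zc',onz(p,uvb,zc)[0].round(1))
E
python3 - <<'E'
from h import *
dish('side0',25,(190,250,165,205)); dish('side3',45,(190,250,160,205))
E
```

```text
side0 dish n 758 centre [534.  164.5] slopes xy [0.003 0.009]
 ball px [220.8 182.1] 67 at zc [529.7 159.5  25. ]
side3 dish n 744 centre [527.4 160.5] slopes xy [0.011 0.022]
 ball px [219.8 177.9] 69 at zc [528.1 159.9  45. ]
```

>>> play_rows:
  targets:
    - {"linear": [0, 0, -0.2], "turn": 0}
    - {"linear": [0, 0, -1], "turn": 0}
    - {"linear": [0, 0, -3.3], "turn": 0}
    - {"linear": [0, 0, -7.2], "turn": 0}
    - {"linear": [0, 0, -13], "turn": 0}
    - {"linear": [0, 0, -20.4], "turn": 0}
    - {"linear": [0, 0, -29.4], "turn": 0}
    - {"linear": [0, 0, -39.7], "turn": 0}
    - {"linear": [0, 0, -51], "turn": 0}
    - {"linear": [0, 0, -62.5], "turn": 0}
    - {"linear": [0, 0, -74], "turn": 0}
    - {"linear": [0, 0, -85.3], "turn": 0}
    - {"linear": [0, 0, -95.6], "turn": 0}
    - {"linear": [0, 0, -104.6], "turn": 0}
    - {"linear": [0, 0, -112], "turn": 0}
    - {"linear": [0, 0, -117.8], "turn": 0}
    - {"linear": [0, 0, -121.7], "turn": 0}
    - {"linear": [0, 0, -124], "turn": 0}
    - {"linear": [0, 0, -124.8], "turn": 0}
    - {"linear": [0, 0, -125], "turn": 0}

```text
t: 8.78
eef_pos: [568.3, 246.1, 231.1]
tcp_rot: [-3.141, 0.0, 1.149]
ft_force: [0.6, 0.6, -1.1]
opening: 0.164
```

```bash
python3 - <<'E'
from h import *
snap('side','side4'); dish('side4',170,(150,300,90,210)); s=env.state(); print(s['t'],s['eef_pos'],s['tcp_rot'],s['opening']*95.1)
p=load('side4'); cv2.imwrite('pics/s4z.png',cv2.resize(p['im'][70:220,140:340],None,fx=4,fy=4,interpolation=2)[:,:,::-1])
E
```

```text
side4 dish n 782 centre [528.8 162. ] slopes xy [0.014 0.024]
 ball px [216.3 148.6] 83 at zc [528.4 159.8 170. ]
8.825 [568.264716   246.09386264 231.09284142] [-3.14148640e+00  1.58148429e-04  1.14878212e+00] 15.478637503895053
```

View pics/s4z.png

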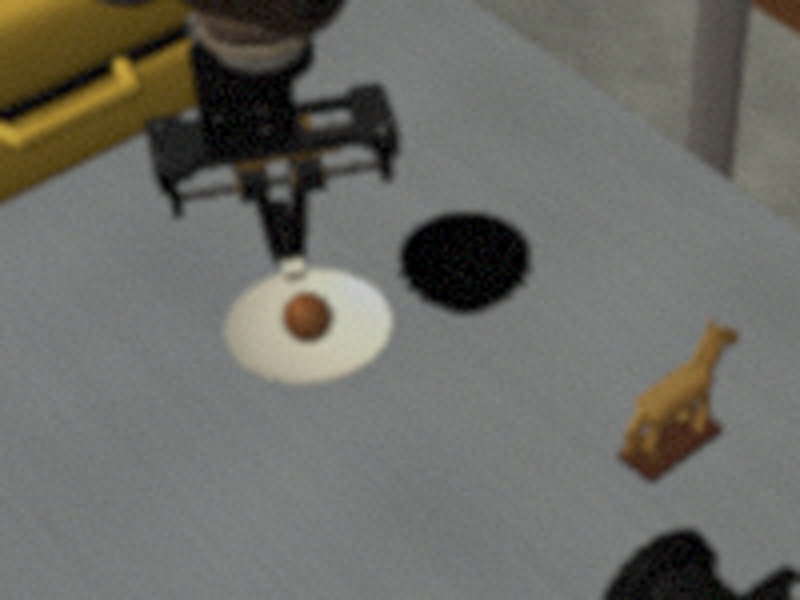

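The picture shows the dish up and level, with the ball central (zoomed at 307,317) and the bowl and horse undisturbed. I'll carry it smoothly to the focus point while turning.

>>> play_rows:
  targets:
    - {"linear": [-0.2, 0.1, 0], "turn": -0.0005}
    - {"linear": [-1.4, 0.5, 0], "turn": -0.004}
    - {"linear": [-4.2, 1.5, 0], "turn": -0.011}
    - {"linear": [-9.2, 3.3, 0], "turn": -0.025}
    - {"linear": [-16.5, 5.9, 0], "turn": -0.045}
    - {"linear": [-26.0, 9.3, 0], "turn": -0.07}
    - {"linear": [-37.6, 13.5, 0], "turn": -0.101}
    - {"linear": [-50.7, 18.2, 0], "turn": -0.136}
    - {"linear": [-65.0, 23.3, 0], "turn": -0.175}
    - {"linear": [-79.9, 28.6, 0], "turn": -0.215}
    - {"linear": [-94.7, 33.9, 0], "turn": -0.255}
    - {"linear": [-109.0, 39.0, 0], "turn": -0.294}
    - {"linear": [-122.1, 43.7, 0], "turn": -0.329}
    - {"linear": [-133.7, 47.9, 0], "turn": -0.36}
    - {"linear": [-143.2, 51.3, 0], "turn": -0.385}
    - {"linear": [-150.5, 53.9, 0], "turn": -0.405}
    - {"linear": [-155.5, 55.7, 0], "turn": -0.419}
    - {"linear": [-158.3, 56.7, 0], "turn": -0.426}
    - {"linear": [-159.5, 57.1, 0], "turn": -0.43}
    - {"linear": [-159.7, 57.2, 0], "turn": -0.43}

```text
t: 11.32
eef_pos: [555.1, 77.1, 231.2]
tcp_rot: [3.142, -0.0, 1.579]
ft_force: [0.2, -0.2, -2.6]
opening: 0.164
```

```bash
python3 - <<'E'
from h import *
snap('side','side5'); snap('scene','scene5');dish('side5',170,(200,400,90,240)); dish('scene5',170,(180,350,100,260)); s=env.state(); print(s['t'],s['eef_pos'],s['tcp_rot'],s['opening']*95.1)
p=load('side5'); q=load('scene5'); f=lambda a:cv2.resize(a,None,fx=2,fy=2,interpolation=2)
cv2.imwrite('pics/s5z.png',np.hstack([f(p['im'][90:290,200:400]),f(q['im'][70:270,160:360])])[:,:,::-1])
E
```

```text
side5 dish n 974 centre [554.1 -15.5] slopes xy [0.008 0.022]
 ball px [260.1 178.1] 98 at zc [554.7 -17.  170. ]
scene5 dish n 533 centre [567.2 -33.5] slopes xy [ 0.038 -0.075]
 ball px [261.2 173.5] 64 at zc [554.6 -24.9 170. ]
11.425 [555.07049179  77.11073885 231.23358002] [3.14152770e+00 1.72334031e-06 1.57888840e+00] 15.690299579635944
```

View pics/s5z.png

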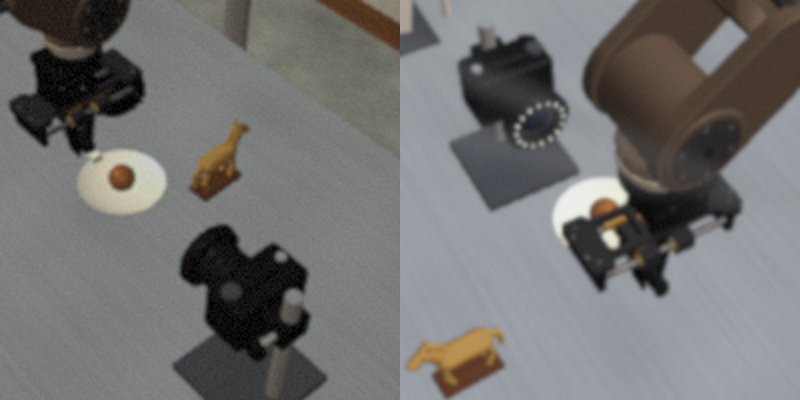

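The pictures show the dish in front of the lens with the handle pointing away from it and the ball central at (555,-17). I'll hold for the first picture.

>>> play_rows:
  targets:
    - {"linear": [0, 0, 0], "turn": 0}
    - {"linear": [0, 0, 0], "turn": 0}
    - {"linear": [0, 0, 0], "turn": 0}
    - {"linear": [0, 0, 0], "turn": 0}
    - {"linear": [0, 0, 0], "turn": 0}
    - {"linear": [0, 0, 0], "turn": 0}
    - {"linear": [0, 0, 0], "turn": 0}
    - {"linear": [0, 0, 0], "turn": 0}
    - {"linear": [0, 0, 0], "turn": 0}
    - {"linear": [0, 0, 0], "turn": 0}
    - {"linear": [0, 0, 0], "turn": 0}
    - {"linear": [0, 0, 0], "turn": 0}
    - {"linear": [0, 0, 0], "turn": 0}
    - {"linear": [0, 0, 0], "turn": 0}
    - {"linear": [0, 0, 0], "turn": 0}
    - {"linear": [0, 0, 0], "turn": 0}
    - {"linear": [0, 0, 0], "turn": 0}
    - {"linear": [0, 0, 0], "turn": 0}

```text
t: 13.68
eef_pos: [555.1, 77.0, 231.3]
tcp_rot: [3.141, 0.0, 1.579]
ft_force: [-0.8, -0.1, -1.1]
opening: 0.169
```

```bash
python3 - <<'E'
from h import *
snap('side','side6');dish('side6',170,(200,400,90,240)); s=env.state(); print(s['t'],s['joints'],s['eef_pos'],s['tcp_rot'],s['opening']*95.1)
# quarter turn about dish middle (93 mm behind tool along -x), positive turn phi (min-jerk), tool axes at start
for h in (0,1):
  prev=0 if h==0 else np.pi/4
  for k in range(1,21):
    t=k/20; sm=lambda t:10*t**3-15*t**4+6*t**5
    a=np.pi/4*sm(t)
    print(h,k,np.round([93*(np.cos(a)-1),93*np.sin(a),a],3))
  break
E
```

```text
side6 dish n 974 centre [553.1 -17.5] slopes xy [0.007 0.023]
 ball px [260.2 178.2] 97 at zc [554.9 -17.4 170. ]
13.725 [ 1.99246436e-02  4.70847213e-01  1.78740504e+00 -1.03212800e-05
  8.83224413e-01  1.19110102e-02] [555.09253238  76.97301791 231.26103482] [3.14147657e+00 6.59480712e-06 1.57881651e+00] 15.782949267358985
0 1 [-0.     0.085  0.001]
0 2 [-0.002  0.625  0.007]
0 3 [-0.02   1.944  0.021]
0 4 [-0.096  4.229  0.045]
0 5 [-0.307  7.553  0.081]
0 6 [-0.762 11.879  0.128]
0 7 [-1.582 17.08   0.185]
0 8 [-2.875 22.947  0.249]
0 9 [-4.708 29.216  0.32 ]
0 10 [-7.079 35.59   0.393]
0 11 [-9.91  41.773  0.466]
0 12 [-13.046  47.502   0.536]
0 13 [-16.28   52.565   0.601]
0 14 [-19.378  56.822   0.657]
0 15 [-22.116  60.203   0.704]
0 16 [-24.317  62.702   0.74 ]
0 17 [-25.879  64.372   0.764]
0 18 [-26.798  65.317   0.779]
0 19 [-27.179  65.701   0.784]
0 20 [-27.239  65.761   0.785]
```

Turning in two eighths about the ball.

>>> play_rows:
  targets:
    - {"linear": [0, 0.1, 0], "turn": 0.001}
    - {"linear": [0, 0.6, 0], "turn": 0.007}
    - {"linear": [0, 1.9, 0], "turn": 0.021}
    - {"linear": [-0.1, 4.2, 0], "turn": 0.045}
    - {"linear": [-0.3, 7.6, 0], "turn": 0.081}
    - {"linear": [-0.8, 11.9, 0], "turn": 0.128}
    - {"linear": [-1.6, 17.1, 0], "turn": 0.185}
    - {"linear": [-2.9, 22.9, 0], "turn": 0.249}
    - {"linear": [-4.7, 29.2, 0], "turn": 0.32}
    - {"linear": [-7.1, 35.6, 0], "turn": 0.393}
    - {"linear": [-9.9, 41.8, 0], "turn": 0.466}
    - {"linear": [-13.0, 47.5, 0], "turn": 0.536}
    - {"linear": [-16.3, 52.6, 0], "turn": 0.601}
    - {"linear": [-19.4, 56.8, 0], "turn": 0.657}
    - {"linear": [-22.1, 60.2, 0], "turn": 0.704}
    - {"linear": [-24.3, 62.7, 0], "turn": 0.74}
    - {"linear": [-25.9, 64.4, 0], "turn": 0.764}
    - {"linear": [-26.8, 65.3, 0], "turn": 0.779}
    - {"linear": [-27.2, 65.7, 0], "turn": 0.784}
    - {"linear": [-27.2, 65.8, 0], "turn": 0.785}

```text
t: 16.23
eef_pos: [621.0, 50.3, 231.3]
tcp_rot: [3.142, -0.0, 0.794]
ft_force: [-0.9, 0.0, -1.6]
opening: 0.169
```

```bash
python3 - <<'E'
from h import *
snap('side','side7');dish('side7',170,(200,400,90,240)); s=env.state(); print(s['t'],s['joints'],s['eef_pos'],s['tcp_rot'],s['opening']*95.1)
E
```

```text
side7 dish n 987 centre [554.9 -19. ] slopes xy [0.014 0.018]
 ball px [259.9 178.3] 100 at zc [553.8 -17.1 170. ]
16.275 [-2.50817285e-02  5.51580273e-01  1.62959583e+00  2.27488889e-05
  9.60262575e-01  7.51829802e-01] [621.07275232  50.34351058 231.31618161] [ 3.14149291e+00 -1.18778909e-04  7.93871762e-01] 16.03219419526375
```

>>> play_rows:
  targets:
    - {"linear": [0, 0.1, 0], "turn": 0.001}
    - {"linear": [0, 0.6, 0], "turn": 0.007}
    - {"linear": [0, 1.9, 0], "turn": 0.021}
    - {"linear": [-0.1, 4.2, 0], "turn": 0.045}
    - {"linear": [-0.3, 7.6, 0], "turn": 0.081}
    - {"linear": [-0.8, 11.9, 0], "turn": 0.128}
    - {"linear": [-1.6, 17.1, 0], "turn": 0.185}
    - {"linear": [-2.9, 22.9, 0], "turn": 0.249}
    - {"linear": [-4.7, 29.2, 0], "turn": 0.32}
    - {"linear": [-7.1, 35.6, 0], "turn": 0.393}
    - {"linear": [-9.9, 41.8, 0], "turn": 0.466}
    - {"linear": [-13.0, 47.5, 0], "turn": 0.536}
    - {"linear": [-16.3, 52.6, 0], "turn": 0.601}
    - {"linear": [-19.4, 56.8, 0], "turn": 0.657}
    - {"linear": [-22.1, 60.2, 0], "turn": 0.704}
    - {"linear": [-24.3, 62.7, 0], "turn": 0.74}
    - {"linear": [-25.9, 64.4, 0], "turn": 0.764}
    - {"linear": [-26.8, 65.3, 0], "turn": 0.779}
    - {"linear": [-27.2, 65.7, 0], "turn": 0.784}
    - {"linear": [-27.2, 65.8, 0], "turn": 0.785}

```text
t: 18.77
eef_pos: [648.9, -15.2, 231.3]
tcp_rot: [-3.142, -0.0, 0.009]
ft_force: [-0.1, -0.1, -1.1]
opening: 0.166
```

>>> play_rows:
  targets:
    - {"linear": [0, 0, 0], "turn": 0}
    - {"linear": [0, 0, 0], "turn": 0}
    - {"linear": [0, 0, 0], "turn": 0}
    - {"linear": [0, 0, 0], "turn": 0}
    - {"linear": [0, 0, 0], "turn": 0}
    - {"linear": [0, 0, 0], "turn": 0}
    - {"linear": [0, 0, 0], "turn": 0}
    - {"linear": [0, 0, 0], "turn": 0}
    - {"linear": [0, 0, 0], "turn": 0}
    - {"linear": [0, 0, 0], "turn": 0}
    - {"linear": [0, 0, 0], "turn": 0}
    - {"linear": [0, 0, 0], "turn": 0}

```text
t: 20.27
eef_pos: [648.9, -15.2, 231.3]
tcp_rot: [3.142, -0.0, 0.009]
ft_force: [-0.4, 0.8, -1.7]
opening: 0.165
```

```bash
python3 - <<'E'
from h import *
snap('side','side8'); snap('scene','scene8');dish('side8',170,(200,400,90,240)); dish('scene8',170,(180,350,100,260)); s=env.state(); print(s['t'],s['eef_pos'],s['tcp_rot'],s['opening']*95.1)
p=load('side8'); q=load('scene8'); f=lambda a:cv2.resize(a,None,fx=2,fy=2,interpolation=2)
cv2.imwrite('pics/s8z.png',np.hstack([f(p['im'][90:290,200:400]),f(q['im'][70:270,160:360])])[:,:,::-1])
E
```

```text
side8 dish n 1000 centre [554.4 -18.3] slopes xy [0.02  0.009]
 ball px [259.3 178.2] 95 at zc [552.9 -15.8 170. ]
scene8 dish n 1050 centre [555.5 -14.2] slopes xy [-0.024  0.   ]
 ball px [263.1 176.2] 133 at zc [554.8 -15.7 170. ]
20.375 [648.92616111 -15.2431119  231.26855059] [ 3.14156791e+00 -7.42607264e-05  8.76569010e-03] 15.799572031214913
```

View pics/s8z.png

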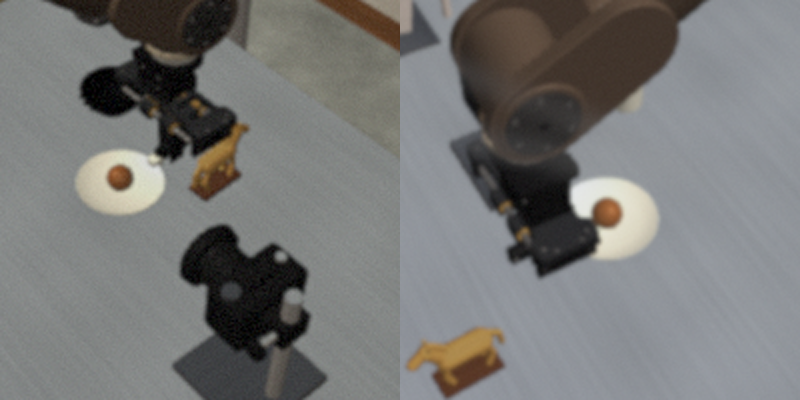

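The pictures show the dish in front of the lens with the handle along +x, square to the lens axis. The ball is central and both views put it at about (554,-16,170). I'll hand in.

```bash
python3 -c "
from cell import env
print(env.job_done())"
```

```text
the job is handed in; nothing more can be done
None
```

I gripped the dish by its handle and lifted it level to the focus point at about (556, -16, 170). I held it about 2.3 s with the handle pointing straight away from the lens. Then I turned it a quarter turn about the ball, held it 1.5 s with the handle pointing squarely to one side, and handed in at about 20 s. The hand-in reports no verdict.

**Last checks that agreed:**
- The side and scene cameras both put the ball at about (553–555, -16) at 170 mm height, within about 3 mm of the dish's middle.
- The handle was within about 1° of square to the lens axis, with the grip steady at about 16 mm opening.
- In the last pictures the horse and evidence camera stood as before. The bowl was outside those views, and I did not measure any bystander again.

**Checks that disagreed:**
- **Tilt:** the depth fits gave a slope of about 0.02 rad, with opposite sign in the two cameras, so I take it as measurement noise. It is well under the 0.09 rad limit.
- **First picture:** the scene camera's reading was off because the gripper hid part of the dish (ball y -25 against -17 from the side camera). I relied on the side view there.

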